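# Load the board tester and clamp it through the guard window

### The arm

A 6-joint arm with a two-finger parallel gripper is mounted at the origin on the work surface. World frame = base frame: x ahead of the robot, y to its left, z up, the work surface at z = 0. Lengths are in m, angles in rad, forces in N, time in s.
With the tool pointing down it reaches from about 0.35 to 0.975 m from the base axis. Payload 4.9 kg.
Tool frame: the origin (TCP) lies midway between the tips of the shut fingers; the grasp point (between the pads) lies 19 mm behind it; z points along the fingers, y is the direction in which the jaws open and shut (so a half turn about z gives the same grasp; the last joint's range is limited). The gripper opens to 85 mm and grips with 20 to 120 N. Pads are 22 mm wide; open, the fingers measure 114 mm over their backs; the gripper's body (76 mm by 85 mm) begins 54 mm behind the grasp point. The pads swing forward as they close: fully open they stand 13 mm farther back than shut.
Start: joints at [-1.358, 0.053, 1.613, -0, 1.476, -0.119], TCP at [0.204, -0.591, 0.231] pointing down, gripper open.
Joint ranges: [-3.01, 3.01], [-1.01, 2.22], [0.06, 2.58], [-1.02, 4.17], [0.09, 2.62], [-3.14, 3.14]. Speed limits (rad/s): [2.57, 2.57, 3.14, 3.14, 3.14, 3.14].

### API

Orientations are given as a unit quaternion [w, x, y, z].
In Python, from plant import state, grab_frame, camera_info, job_done, cut_out gives the robot as it stands.
- The arm moves only by the tool step_arm, never from a script. Its argument "moves" is a list of rows, each a list of 7 numbers: the shift along the tool's x, y, z in m, then the turn, a rotation vector about the tool's x, y, z in rad, then the finger opening in m, from 0 to 0.0854. A call has 1 to 8 rows; each row shifts and turns the commanded pose from where the row before left it, along the tool's axes as they then stand; what a row does not reach is not made up. A row lasts 1/10 s, in which the tool goes at most 50 mm and 8.59 degrees, less where a joint would pass 70% of its speed; a pose out of reach is approached as far as the arm can. A call is refused whole if a number of a shift passes 0.05 or a number of a turn 0.15, either way. A call with a gripper value outside its range is refused whole. The fingers move at their own pace and stop on an object; the grip force is fixed at half the most. Time passes only in rows, so rows that do not move let the fingers close. It gives the time, the measured TCP pose, the force and the opening at its end, in the units of the state.
- state(): the state, without advancing time (a new reading comes with each control period).
- grab_frame(name): name is "scene" or "top"; returns (picture, depth): 400x640x3 uint8, red, green, blue; 400x640 float32, m along the optical axis (not along the pixel's ray), 0 where there is no reading.
- camera_info(name): a dict with "intrinsics" (3x3 intrinsics, pixels), "dist_coeffs" ([k1, k2, p1, p2, k3] as OpenCV has them; the pictures are not rectified), "world_from_camera" (4x4, takes a point from camera to world coordinates). Camera axes: x right, y down, z forward; pixel columns grow to the right and rows downward; lengths in m; the calibration is good to about 2 mm. A picture is of the moment at which its call begins. camera_info takes no time and is no camera call.
- job_done(): hands the job in, once; it reports no verdict.
Trained networks look in the newest picture that a camera, given by its name, has taken for a name from the list of things; names that differ only in an ending like _2 or _b are one class to them, and where a whole thing is asked for, a point or a joint stands for the part that bears it (a point fixed in the world has none). Each returns a list of dicts, best first, with "conf" (0 to 1); they miss things now and then, are a little off and sometimes report something else, mostly with a low value. They report only what shows in the picture. A call takes as long as a camera call.
- cut_out(camera, query): "mask" (400x640 bool, what is visible of it) and "point" ([column, row] in pixels, amid what is visible of it).
The state is a dict: "time": time; "joint_pos": joint angles; "joint_vel": joint speeds; "joint_efforts": joint torques, N m; "tool_pos": TCP position; "tool_rot": TCP orientation; "contact_force": force on the tool from outside, world axes, zero at the start; "ft_torque": the same for the moment, N m; "gripper_width": opening from 0.0 (shut) to 1.0 (fully open).
Only numpy, scipy, OpenCV 4.12 (cv2) and the standard library are available. Lean on these libraries where they do the work, as an engineer would, in place of code of your own. Each camera call takes 0.05 s, during which the arm holds its last target.

### The job

Push the board tray by its upright front plate until it is fully home in the test fixture; only then reach down through the guard window and press the clamp lever, the one with the broad flat paddle, all the way down. Do not touch the guard frame, leave the other lever (with the round ball) up, and pick up or shift nothing else on the bench.

Things in the scene. Friction and masses are not known exactly. Their poses are not given: they have to be found in the camera images.
- fixture: board test fixture fixed to the bench: grey base slab 250 (x) x 290 (y) x 20 mm. Origin at the centre of its underside, on the work surface; its x axis points away from the robot (the way the tray slides in), y to the left, z up. It stands at varying places, turned up to 0.3 rad. On it: a sliding tray at the front, a flat horizontal guard with two windows above, and two levers under the windows. It does not move
- guard: the guard frame: a horizontal grey plate on four 14 mm corner posts, same origin and axes as the fixture. The plate is 10 mm thick, underside 112 mm and top 122 mm above the work surface; it spans x -60 to 120 mm and y -132 to 132 mm in the fixture frame. It has two windows, each 80 mm (x) by 84 mm (y), centred at x = 10 mm, y = +60 and -60 mm, with a 36 mm bar between them. It must not be touched
- clamp_window (a point): centre of the window over the clamp lever, at the height of the guard's top face (122 mm above the work surface), axes as the fixture. In some starts it is the left window, in others the right
- clamp_paddle (a point): centre of the top face of the clamp lever's flat black paddle, 34 mm along the lever and 48 mm wide, 8 mm thick. Raised, it is about 112 mm above the work surface, close under the window's centre; fully pressed it is level, 78 mm above the work surface, its centre straight below the window's centre
- clamp_lever (a joint): angle of the clamp lever (rad): 0 fully raised (starts between 0 and 0.05), 0.4 fully down against its stop. The lever is hinged 90 mm behind the paddle (towards fixture +x), 70 mm above the work surface; pressing the paddle down takes about 4 N, and it stays by friction where it is left
- eject_knob (a point): centre of the round black ball, 28 mm diameter, at the end of the ejector lever, the other lever, under the other window; same hinge and size of lever, about 105 mm above the work surface when raised. Not to be pressed
- eject_lever (a joint): angle of the ejector lever (rad): 0 raised (starts between 0 and 0.05), 0.4 down. It also yields to about 4 N
- tray_front (a point): middle of the front face (facing the robot) of the tray's upright aluminium front plate, 50 mm above the work surface. The plate is 110 mm wide (y), 8 mm thick, from 22 to 70 mm above the work surface. Site axes as the fixture: push it along the fixture's +x. Fully home its face is 35 mm in front of the guard's front edge (x = -95 mm in the fixture frame)
- tray (a joint): travel of the tray (m) along fixture +x: 0 fully out (starts between 0 and 0.02), 0.055 fully home against its stop. It slides with about 2.5 N of friction and stays where it is left. The green circuit board is screwed to it
- standoff: loose brass cylinder, 20 mm diameter, 40 mm high, standing on the front left corner of the fixture base; bystander, origin at its underside
- heatsink: loose finned aluminium block 30 x 30 x 28 mm on the front right corner of the fixture base; bystander, origin at its underside
- flux_bottle: loose bottle 40 mm across, 100 mm high, to the left of the fixture; bystander, origin at its underside
- solder_spool: loose standing spool, 60 mm across, 45 mm high, to the left; bystander, origin at its underside
- screwdriver: loose screwdriver 160 mm long lying to the right; bystander
- parts_jar: loose jar 56 mm across, 60 mm high, to the right; bystander, origin at its underside
- multimeter: loose handheld meter lying flat, 150 x 75 x 41 mm, far right; bystander, origin at its underside

How it is judged:
By the outcome, as a careful person would: the job done as asked, in the order asked, and still so for the second after the job is handed in, with the robot touching nothing.
It also fails if it takes over 42 s, if anything falls off the work surface, if the arm or the gripper's body presses on something with over 40 N, if the wrist force passes 120 N, or if a joint passes its speed limit or range.

## Working session

There is one attempt and no reset: what is moved stays moved. The work goes in short steps, Python scripts to look and compute and a tool call to move; the robot and the scene stay as the last step left them, time stands still between calls to the robot, and variables do not carry over. Pictures are saved under pics/ and viewed, and the job is handed in when it is done.

Besides the shell and the picture viewer there is one more tool, called after "Call:" by a JSON object that holds its "fn" and its "kwargs", one argument or row to a line. step_arm: Moves the arm, as the interface text tells. Its arguments: {"type":"object","properties":{"moves":{"type":"array"}},"required":["moves"]}

```bash
mkdir -p pics; ls; cat > h.py <<'E'
import numpy as np, cv2
from plant import *
def grab(n,fn=None):
    p,d=grab_frame(n)
    if fn: cv2.imwrite('pics/'+fn,p[:,:,::-1])
    return p,d
def pts(n,px,z):
    ci=camera_info(n);K=np.array(ci['intrinsics']);D=np.array(ci['dist_coeffs']);T=np.array(ci['world_from_camera'])
    u=cv2.undistortPoints(np.array(px,float).reshape(-1,1,2),K,D).reshape(-1,2)
    c=np.c_[u,np.ones(len(u))]*np.array(z).reshape(-1,1)
    return c@T[:3,:3].T+T[:3,3]
def cloud(n,d,mask):
    r,c=np.nonzero(mask&(d>0)); return pts(n,np.c_[c,r],d[r,c]),np.c_[c,r]
E
python3 - <<'E'
from h import *
s=state();print({k:np.round(v,3) for k,v in s.items()})
for n in ['top','scene']:
    p,d=grab(n,n+'0.png'); np.save(n+'0.npy',d); print(np.round(camera_info(n)['world_from_camera'],3))
E
```

```text
pics
{'time': np.float64(0.0), 'joint_pos': array([-1.358,  0.053,  1.614,  0.   ,  1.476, -0.119]), 'joint_vel': array([-0.002, -0.001,  0.   , -0.   , -0.002,  0.002]), 'joint_efforts': array([-0.0000e+00, -3.9368e+01, -3.7018e+01, -0.0000e+00,  7.0000e-03,
        0.0000e+00]), 'tool_pos': array([ 0.203, -0.59 ,  0.23 ]), 'tool_rot': array([-0.001,  0.986,  0.165, -0.   ]), 'contact_force': array([-1.641, -0.235, -0.447]), 'ft_torque': array([0.026, 0.005, 0.006]), 'gripper_width': np.float64(1.002)}
[[-2.700e-02 -9.760e-01  2.180e-01  2.920e-01]
 [-1.000e+00  2.600e-02 -5.000e-03 -3.000e-02]
 [-1.000e-03 -2.180e-01 -9.760e-01  1.462e+00]
 [ 0.000e+00  0.000e+00  0.000e+00  1.000e+00]]
[[-0.354  0.587 -0.728  1.433]
 [ 0.935  0.207 -0.288  0.299]
 [-0.018 -0.783 -0.622  0.822]
 [ 0.     0.     0.     1.   ]]
```

View pics/top0.png

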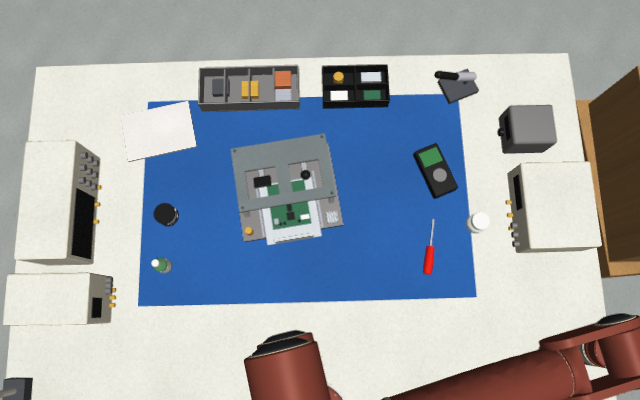

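View pics/scene0.png

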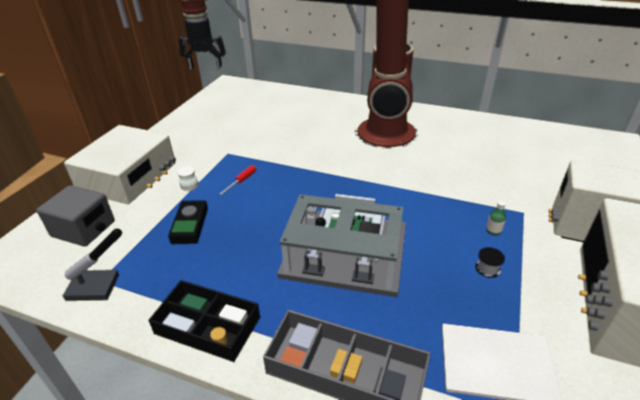

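```bash
python3 - <<'E'
from h import *
for n in ['top','scene']:
    d=np.load(n+'0.npy')
    for q in ['guard','clamp_paddle','eject_knob','tray_front','standoff','heatsink','fixture']:
        for r in cut_out(n,q)[:2]:
            m=np.array(r['mask']);P,_=cloud(n,d,m)
            print(n,q,round(r['conf'],2),np.round(r['point'],0),m.sum(),np.round(np.median(P,0),3) if len(P) else '')
            np.save(f'{n}_{q}.npy',m) if r['conf']>.4 else 0
E
```

```text
top guard 0.8 [283. 166.] 4715 [0.686 0.059 0.121]
top guard 0.67 [304. 169.] 130 [ 0.667 -0.     0.108]
top clamp_paddle 0.74 [264. 181.] 204 [0.648 0.117 0.107]
top clamp_paddle 0.26 [264. 181.] 180 [0.646 0.117 0.108]
top eject_knob 0.47 [301. 174.] 92 [ 0.665 -0.     0.11 ]
top tray_front 0.64 [292. 216.] 2372 [0.552 0.04  0.034]
top heatsink 0.61 [335. 218.] 114 [ 0.554 -0.073  0.034]
top fixture 0.92 [287. 190.] 9190 [0.625 0.051 0.072]
top fixture 0.72 [160. 262.] 269 [0.429 0.397 0.065]
scene guard 0.23 [246. 173.] 183 [ 0.44  -0.343  0.019]
scene clamp_paddle 0.79 [367. 229.] 294 [0.653 0.12  0.107]
scene clamp_paddle 0.45 [315. 210.] 114 [ 0.564 -0.068  0.036]
scene eject_knob 0.55 [316. 252.] 125 [0.735 0.003 0.079]
scene eject_knob 0.33 [344. 233.] 5292 [0.705 0.061 0.122]
scene tray_front 0.68 [488. 262.] 720 [0.591 0.4   0.043]
scene tray_front 0.63 [310. 211.] 131 [ 0.566 -0.069  0.038]
scene heatsink 0.33 [317. 225.] 149 [0.675 0.002 0.106]
scene fixture 0.74 [348. 239.] 9617 [0.706 0.062 0.105]
```

```bash
python3 - <<'E'
from h import *
from scipy.optimize import minimize
def tmpl(P,x,y,a):
    c,s=np.cos(a),np.sin(a); q=(P[:,:2]-[x,y])@np.array([[c,-s],[s,c]])
    box=lambda cx,cy,hx,hy:np.maximum(abs(q[:,0]-cx)-hx,abs(q[:,1]-cy)-hy)
    sd=box(.03,0,.09,.132)
    for k in(.06,-.06): sd=np.maximum(sd,-box(.01,k,.04,.042))
    return sd # <0 inside
for n in ['top','scene']:
    d=np.load(n+'0.npy'); P,px=cloud(n,d,np.ones(d.shape,bool))
    m=(abs(P[:,0]-.66)<.22)&(abs(P[:,1]-.055)<.22); P=P[m]
    g=abs(P[:,2]-.122)<.005
    print(n,g.sum(),np.median(P[g],0), cv2.minAreaRect(P[g][:,:2].astype(np.float32)*1000))
    # reproject all pixels in area onto z=.122 plane along ray, classify g
    C=np.array(camera_info(n)['world_from_camera'])[:3,3]
    Q=C+(P-C)*((.122-C[2])/(P[:,2]-C[2]))[:,None]
    def f(v):
        s=1/(1+np.exp(np.clip(tmpl(Q,*v)/.0015,-50,50))); return np.mean((s-g)**2)
    best=min((minimize(f,[x0,.058,a],method='Nelder-Mead',options=dict(initial_simplex=[[x0,.058,a],[x0+.02,.058,a],[x0,.075,a],[x0,.058,a+.1]],xatol=1e-5,fatol=1e-8)) for x0 in(.63,.66) for a in(-.2,0,.2)),key=lambda r:r.fun)
    print(best.x,best.fun,f([.65,.055,.1]))
    x,y,a=best.x;c,s=np.cos(a),np.sin(a);R=np.array([[c,-s],[s,c]])
    for nm,q in dict(winL=(.01,.06),home=(-.095,0)).items(): print(nm,R@q+[x,y])
    # tray front plate top edge: pts z .06-.078, fixture x<-.08
    q=(P[:,:2]-[x,y])@R
    t=(q[:,0]<-.08)&(q[:,0]>-.2)&(abs(q[:,1])<.06)&(P[:,2]>.064)&(P[:,2]<.078)
    if t.any(): print('plate top',t.sum(),np.percentile(q[t,0],[2,25,50,75,98]),np.percentile(q[t,1],[2,98]),np.median(P[t,2]))
    for qq in['clamp_paddle','eject_knob']:
        try:
            M=np.load(f'{n}_{qq}.npy');PP,_=cloud(n,d,M);e=(PP[:,:2]-[x,y])@R;print(qq,np.percentile(np.c_[e,PP[:,2]],[5,50,95],axis=0).round(3).tolist())
        except Exception as ex: pass
E
python3 - <<'E'
import cv2
p=cv2.imread('pics/top0.png')[120:260,215:360]
cv2.imwrite('pics/topz.png',cv2.resize(p,None,fx=4,fy=4,interpolation=cv2.INTER_CUBIC))
E
```

```text
top 4085 [0.68764265 0.05871384 0.12171028] ((667.5331420898438, 58.49848937988281), (182.89462280273438, 261.98565673828125), 8.243842124938965)
[0.63757945 0.05432069 0.14324845] 0.02333345761298227 0.07372728106942204
winL [0.63891148 0.11513373]
home [0.54355249 0.04075858]
plate top 119 [-0.14741976 -0.145921   -0.14389589 -0.14153371 -0.1393796 ] [-0.05107282  0.05255786] 0.06913106470772612
clamp_paddle [[0.003, 0.04, 0.091], [0.019, 0.059, 0.107], [0.05, 0.079, 0.116]]
eject_knob [[0.007, -0.068, 0.095], [0.019, -0.059, 0.11], [0.047, -0.05, 0.119]]
scene 4410 [0.70119822 0.06123219 0.12187095] ((669.8812255859375, 56.93315124511719), (185.09498596191406, 264.7311706542969), 7.841733932495117)
[0.64197901 0.05328875 0.14115336] 0.010050696927179198 0.035576814436176246
winL [0.64343845 0.11409887]
home [0.54792384 0.03992367]
plate top 129 [-0.14974415 -0.14623917 -0.14422848 -0.1418238  -0.13893945] [-0.05260687  0.05104013] 0.06830577427580009
clamp_paddle [[-0.114, -0.122, 0.023], [-0.094, -0.109, 0.036], [-0.086, -0.101, 0.048]]
eject_knob [[0.016, -0.069, 0.069], [0.086, -0.059, 0.079], [0.102, -0.051, 0.116]]
```

View pics/topz.png

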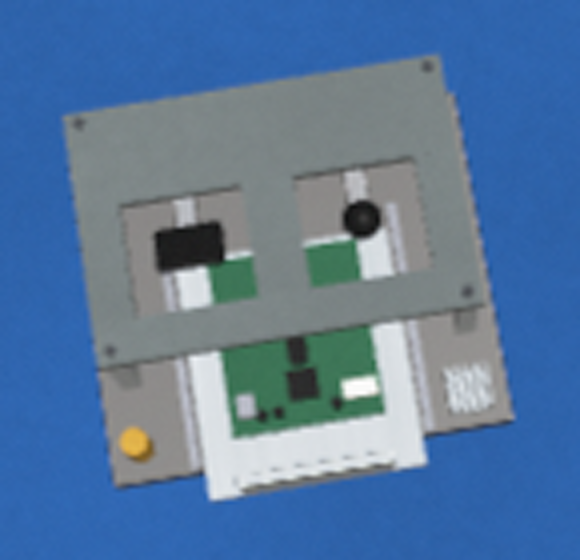

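Top view: the fixture sits at about pixel (287,190). The paddle is in the left window at (264,181) and the ball in the right window at (305,174). The tray is nearly fully out, with its plate at about (292,240). The two cameras' fits average to (0.640, 0.054) with yaw 0.142, so I'll start moving.

Call:
{"fn": "step_arm", "kwargs": {
  "moves": [
    [0.045, -0.02, 0, 0, 0, 0.03, 0],
    [0.045, -0.02, 0, 0, 0, 0.03, 0],
    [0.045, -0.02, 0, 0, 0, 0.03, 0],
    [0.045, -0.02, 0, 0, 0, 0.03, 0],
    [0.045, -0.02, 0, 0, 0, 0.03, 0],
    [0.045, -0.02, 0, 0, 0, 0.03, 0],
    [0.045, -0.02, 0, 0, 0, 0.01, 0]
  ]
}}

```text
time: 1.5
tool_pos: [0.4768, -0.3785, 0.2316]
tool_rot: [0.0, 0.998, 0.07, 0.0]
contact_force: [-0.1, -1.0, 0.3]
gripper_width: 0.004
```

```bash
cat >> h.py <<'E'
from scipy.spatial.transform import Rotation as Ro
F=np.array([.640,.054]);A=.1425
def fx(x,y): c,s=np.cos(A),np.sin(A); return F+np.array([c*x-s*y,s*x+c*y])
def togo(x,y,z,tilt=0):
    s=state(); w=s['tool_rot']; R=Ro.from_quat([w[1],w[2],w[3],w[0]])
    G=Ro.from_euler('z',A)*Ro.from_euler('x',np.pi)*Ro.from_euler('y',tilt)
    d=np.r_[fx(x,y),z]-s['tool_pos']
    q=np.linalg.inv([[np.cos(A),-np.sin(A)],[np.sin(A),np.cos(A)]])@(s['tool_pos'][:2]-F)
    print('t',round(float(s['time']),2),'tcp',np.round(s['tool_pos'],4),'fix xy',np.round(q,4),'F',np.round(s['contact_force'],1),'grip',round(float(s['gripper_width']),2))
    print('shift tool now',np.round(R.inv().apply(d),4),'shift in final axes',np.round(G.inv().apply(d),4),'rotvec',np.round((R.inv()*G).as_rotvec(),4))
E
python3 -c "
from h import *
togo(-.19,0,.2,.5)"
```

```text
t 1.5 tcp [ 0.4768 -0.3785  0.2316] fix xy [-0.2229 -0.4049] F [-0.1 -1.   0.3] grip 0.0
shift tool now [ 0.0323 -0.405   0.0314] shift in final axes [ 0.0137 -0.4049  0.0436] rotvec [ 0.001   0.4996 -0.0013]
```

Call:
{"fn": "step_arm", "kwargs": {
  "moves": [
    [0, -0.05, 0, 0, 0.07, 0, 0],
    [0, -0.05, 0, 0, 0.07, 0, 0],
    [0, -0.05, 0, 0, 0.07, 0, 0],
    [0, -0.05, 0, 0, 0.07, 0, 0],
    [0, -0.05, 0, 0, 0.07, 0, 0],
    [0, -0.05, 0, 0, 0.07, 0, 0],
    [0, -0.05, 0, 0, 0.08, 0, 0],
    [0, -0.05, 0, 0, 0, 0, 0]
  ]
}}

```text
time: 2.3
tool_pos: [0.4173, 0.0168, 0.23]
tool_rot: [-0.017, 0.966, 0.067, 0.248]
contact_force: [0.6, 0.0, -0.0]
gripper_width: -0.002
```

```bash
python3 -c "
from h import *
togo(-.19,0,.048,.5)"
```

```text
t 2.3 tcp [0.4173 0.0168 0.23  ] fix xy [-0.2257 -0.0052] F [ 0.6  0.  -0. ] grip -0.0
shift tool now [-0.0562 -0.0053  0.1767] shift in final axes [-0.0559 -0.0052  0.1768] rotvec [ 0.0018 -0.002  -0.0039]
```

Call:
{"fn": "step_arm", "kwargs": {
  "moves": [
    [-0.014, -0.001, 0.044, 0, 0, 0, 0],
    [-0.014, -0.001, 0.044, 0, 0, 0, 0],
    [-0.014, -0.001, 0.044, 0, 0, 0, 0],
    [-0.014, -0.002, 0.044, 0, 0, 0, 0],
    [0, 0, 0, 0, 0, 0, 0]
  ]
}}

```text
time: 2.8
tool_pos: [0.4465, 0.0279, 0.0398]
tool_rot: [-0.02, 0.969, 0.069, 0.237]
contact_force: [-1.1, -0.3, -0.8]
gripper_width: 0.001
```

```bash
python3 -c "
from h import *
togo(-.105,0,.048,.5)
grab('top','top1.png');grab('scene','scene1.png')"
```

```text
t 2.8 tcp [0.4465 0.0279 0.0398] fix xy [-0.1953  0.0016] F [-1.1 -0.3 -0.8] grip 0.0
shift tool now [0.0838 0.0016 0.0344] shift in final axes [0.0832 0.0016 0.0361] rotvec [-0.0064  0.0192 -0.0026]
```

View pics/top1.png

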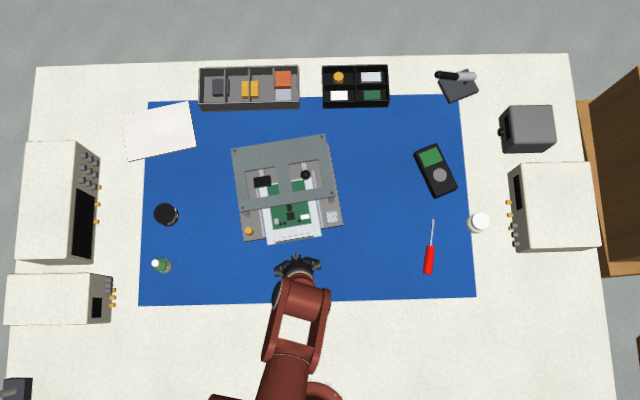

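Call:
{"fn": "step_arm", "kwargs": {
  "moves": [
    [0.013, 0, -0.002, 0, 0, 0, 0],
    [0.009, 0, 0.005, 0, 0, 0, 0],
    [0.009, 0, 0.005, 0, 0, 0, 0],
    [0, 0, 0, 0, 0, 0, 0]
  ]
}}

```text
time: 3.3
tool_pos: [0.4882, 0.0297, 0.0641]
tool_rot: [-0.016, 0.965, 0.069, 0.252]
contact_force: [0.4, 0.4, 0.3]
gripper_width: -0.002
```

```bash
python3 -c "
from h import *
togo(-.105,0,.048,.5)"
```

```text
t 3.3 tcp [0.4882 0.0297 0.0641] fix xy [-0.1537 -0.0025] F [0.4 0.4 0.3] grip -0.0
shift tool now [ 0.0347 -0.0026  0.0378] shift in final axes [ 0.035  -0.0025  0.0375] rotvec [ 0.0032 -0.0098  0.0006]
```

Call:
{"fn": "step_arm", "kwargs": {
  "moves": [
    [0, 0, 0, 0, 0, 0, 0],
    [0, 0, 0, 0, 0, 0, 0]
  ]
}}

```text
time: 3.5
tool_pos: [0.4847, 0.0301, 0.0599]
tool_rot: [-0.017, 0.966, 0.069, 0.248]
contact_force: [1.1, -0.3, 0.4]
gripper_width: -0.003
```

```bash
python3 -c "
from h import *
togo(-.105,0,.048,.5); print(state()['joint_vel'].round(3))"
```

```text
t 3.5 tcp [0.4847 0.0301 0.0599] fix xy [-0.1571 -0.0016] F [ 1.1 -0.3  0.4] grip -0.0
shift tool now [ 0.04   -0.0016  0.0355] shift in final axes [ 0.0401 -0.0016  0.0354] rotvec [ 0.0013 -0.0033 -0.0003]
[-0.002  0.011  0.016  0.    -0.003  0.001]
```

Call:
{"fn": "step_arm", "kwargs": {
  "moves": [
    [-0.002, 0, 0.004, 0, 0, 0, 0],
    [-0.003, 0, 0.005, 0, 0, 0, 0],
    [0, 0, 0, 0, 0, 0, 0],
    [0.0035, 0, 0.002, 0, 0, 0, 0],
    [0.0035, 0, 0.002, 0, 0, 0, 0],
    [0.0035, 0, 0.002, 0, 0, 0, 0],
    [0.0035, 0, 0.002, 0, 0, 0, 0],
    [0, 0, 0, 0, 0, 0, 0]
  ]
}}

```text
time: 4.3
tool_pos: [0.5001, 0.0328, 0.0472]
tool_rot: [-0.018, 0.966, 0.069, 0.247]
contact_force: [-0.5, -0.2, -0.2]
gripper_width: -0.005
```

```bash
python3 -c "
from h import *
togo(-.105,0,.048,.5); grab('top','top2.png');grab('scene','scene2.png')
for f in ['top2','scene2']:
    p=cv2.imread('pics/'+f+'.png'); p=p[130:270,210:370] if f=='top2' else p[170:310,260:430]
    cv2.imwrite('pics/'+f+'z.png',cv2.resize(p,None,fx=4,fy=4,interpolation=cv2.INTER_CUBIC))"
```

```text
t 4.3 tcp [0.5001 0.0328 0.0472] fix xy [-0.1415 -0.0012] F [-0.5 -0.2 -0.2] grip -0.01
shift tool now [ 0.0324 -0.0012  0.0168] shift in final axes [ 0.0324 -0.0012  0.0168] rotvec [ 0.0001  0.0001 -0.0006]
```

View pics/top2z.png

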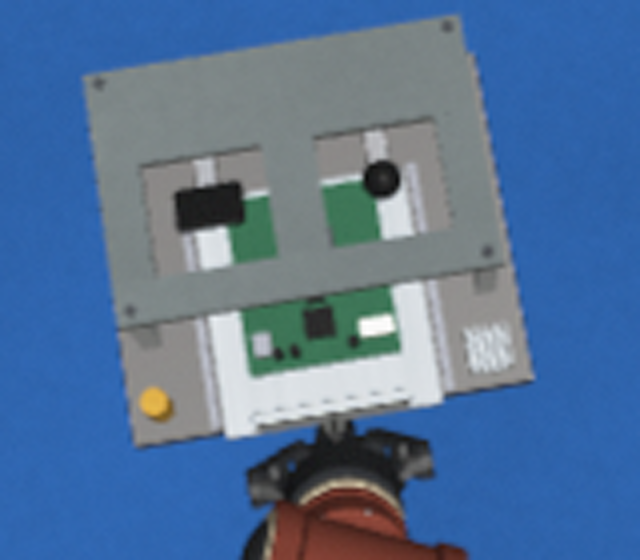

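Call:
{"fn": "step_arm", "kwargs": {
  "moves": [
    [0.0035, 0, 0.002, 0, 0, 0, 0],
    [0.0035, 0, 0.002, 0, 0, 0, 0],
    [0.0035, 0, 0.002, 0, 0, 0, 0],
    [0.0035, 0, 0.002, 0, 0, 0, 0],
    [0.0035, 0, 0.002, 0, 0, 0, 0],
    [0.0035, 0, 0.002, 0, 0, 0, 0]
  ]
}}

```text
time: 5.0
tool_pos: [0.5242, 0.0361, 0.047]
tool_rot: [-0.017, 0.966, 0.069, 0.247]
contact_force: [-3.6, -0.1, 1.8]
gripper_width: 0.002
```

```bash
python3 -c "
from h import *
togo(-.105,0,.048,.5)"
```

```text
t 5.0 tcp [0.5242 0.0361 0.047 ] fix xy [-0.1172 -0.0013] F [-3.6 -0.1  1.8] grip 0.0
shift tool now [ 0.0112 -0.0013  0.005 ] shift in final axes [ 0.0112 -0.0013  0.0049] rotvec [ 0.0004 -0.0004 -0.0005]
```

Call:
{"fn": "step_arm", "kwargs": {
  "moves": [
    [0.0026, 0, 0.0015, 0, 0, 0, 0],
    [0.0026, 0, 0.0015, 0, 0, 0, 0],
    [0, 0, 0, 0, 0, 0, 0]
  ]
}}

```text
time: 5.3
tool_pos: [0.53, 0.0369, 0.0467]
tool_rot: [-0.017, 0.966, 0.069, 0.247]
contact_force: [-0.4, 0.2, -0.0]
gripper_width: -0.001
```

```bash
python3 -c "
from h import *
togo(-.105,0,.048,.5)"
```

```text
t 5.3 tcp [0.53   0.0369 0.0467] fix xy [-0.1113 -0.0013] F [-0.4  0.2 -0. ] grip -0.0
shift tool now [ 0.0061 -0.0013  0.0019] shift in final axes [ 0.0061 -0.0013  0.0019] rotvec [ 0.0005 -0.0005 -0.0007]
```

Call:
{"fn": "step_arm", "kwargs": {
  "moves": [
    [0.0018, 0, 0.001, 0, 0, 0, 0],
    [0.0018, 0, 0.001, 0, 0, 0, 0],
    [0, 0, 0, 0, 0, 0, 0]
  ]
}}

```text
time: 5.6
tool_pos: [0.5338, 0.0375, 0.0466]
tool_rot: [-0.018, 0.966, 0.069, 0.247]
contact_force: [-0.9, -0.8, 0.1]
gripper_width: 0.0
```

Call:
{"fn": "step_arm", "kwargs": {
  "moves": [
    [0.0018, 0, 0.001, 0, 0, 0, 0],
    [0.0018, 0, 0.001, 0, 0, 0, 0],
    [0, 0, 0, 0, 0, 0, 0]
  ]
}}

```text
time: 5.9
tool_pos: [0.5372, 0.0381, 0.0462]
tool_rot: [-0.018, 0.967, 0.069, 0.246]
contact_force: [-7.2, -2.8, 4.8]
gripper_width: 0.0
```

Call:
{"fn": "step_arm", "kwargs": {
  "moves": [
    [0.0018, 0, 0.001, 0, 0, 0, 0],
    [0, 0, 0, 0, 0, 0, 0]
  ]
}}

```text
time: 6.1
tool_pos: [0.5374, 0.0384, 0.0449]
tool_rot: [-0.018, 0.967, 0.069, 0.243]
contact_force: [-17.7, -4.3, 10.5]
gripper_width: 0.0
```

```bash
python3 -c "
from h import *
togo(-.105,0,.048,.5)"
```

```text
t 6.1 tcp [0.5374 0.0384 0.0449] fix xy [-0.1038 -0.0009] F [-17.7  -4.3  10.5] grip 0.0
shift tool now [ 0.0004 -0.0009 -0.0033] shift in final axes [ 0.0004 -0.0009 -0.0033] rotvec [-0.0009  0.007   0.0005]
```

The TCP no longer advances and the force rose to 18 N, so the tray is against its stop. Backing off to check.

Call:
{"fn": "step_arm", "kwargs": {
  "moves": [
    [-0.009, 0, -0.005, 0, 0, 0, 0],
    [-0.018, 0, -0.01, 0, 0, 0, 0],
    [-0.018, 0, -0.01, 0, 0, 0, 0],
    [-0.018, 0, -0.01, 0, 0, 0, 0],
    [0, 0, 0, 0, 0, 0, 0],
    [0, 0, 0, 0, 0, 0, 0]
  ]
}}

```text
time: 6.7
tool_pos: [0.4692, 0.028, 0.0478]
tool_rot: [-0.017, 0.966, 0.068, 0.248]
contact_force: [1.2, 0.4, -0.6]
gripper_width: 0.004
```

```bash
python3 - <<'E'
from h import *
togo(-.16,0,.2,.0)
R=np.array([[np.cos(A),-np.sin(A)],[np.sin(A),np.cos(A)]])
for n in ['top','scene']:
    p,d=grab(n,n+'3.png'); P,_=cloud(n,d,np.ones(d.shape,bool)); q=(P[:,:2]-F)@R
    t=(q[:,0]<-.07)&(q[:,0]>-.125)&(abs(q[:,1])<.06)&(P[:,2]>.062)&(P[:,2]<.078)
    print(n,t.sum(),np.percentile(q[t,0],[2,25,50,75,98]).round(4) if t.any() else '',np.percentile(q[t,1],[2,98]).round(4) if t.any() else '')
p=cv2.imread('pics/top3.png')[130:270,210:370]
cv2.imwrite('pics/top3z.png',cv2.resize(p,None,fx=4,fy=4,interpolation=cv2.INTER_CUBIC))
E
```

```text
t 6.7 tcp [0.4692 0.028  0.0478] fix xy [-0.1727 -0.0015] F [ 1.2  0.4 -0.6] grip 0.0
shift tool now [ 0.0844 -0.0014 -0.1273] shift in final axes [ 0.0127 -0.0015 -0.1522] rotvec [ 0.0009 -0.5022 -0.0012]
top 126 [-0.0974 -0.0957 -0.0935 -0.0911 -0.0886] [-0.0508  0.0535]
scene 21 [-0.0894 -0.0881 -0.0869 -0.0852 -0.0834] [-0.0536  0.0486]
```

View pics/top3z.png

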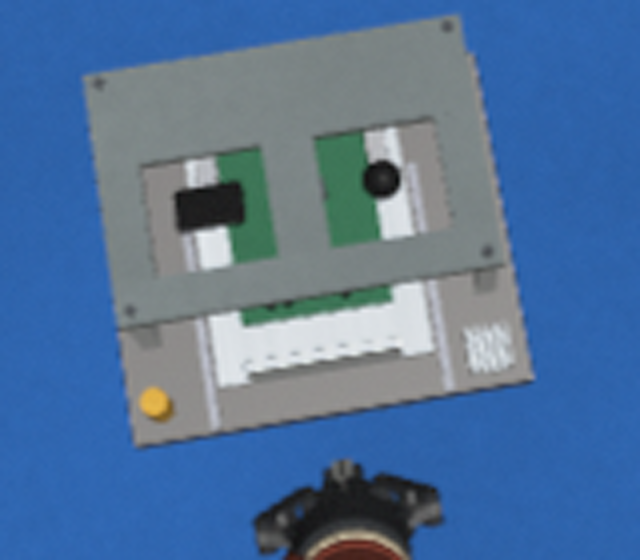

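Image: the plate has moved into the fixture and its face is at about x = -0.096, the standoff at (155,403) and heatsink at (487,347) in the crop have not moved, and both levers are up. Next I rise, straighten the tool and go above the left window.

Call:
{"fn": "step_arm", "kwargs": {
  "moves": [
    [0.018, 0, -0.034, 0, 0, 0, 0],
    [0.019, 0, -0.035, 0, 0, 0, 0],
    [0.019, 0, -0.035, 0, 0, 0, 0],
    [0.019, 0, -0.035, 0, 0, 0, 0],
    [0.009, 0, -0.017, 0, 0, 0, 0],
    [0, 0, 0, 0, -0.13, 0, 0],
    [0, 0, 0, 0, -0.13, 0, 0],
    [0, 0, 0, 0, -0.13, 0, 0]
  ]
}}

```text
time: 7.6
tool_pos: [0.4688, 0.0281, 0.2259]
tool_rot: [-0.003, 0.996, 0.071, 0.054]
contact_force: [0.9, 0.3, 0.1]
gripper_width: 0.004
```

Call:
{"fn": "step_arm", "kwargs": {
  "moves": [
    [0, 0, 0, 0, -0.11, 0, 0],
    [0, -0.01, 0, 0, 0, 0, 0],
    [0, 0, 0, 0, 0, 0, 0],
    [0, 0, 0, 0, 0, 0, 0]
  ]
}}

```text
time: 8.0
tool_pos: [0.4656, 0.0383, 0.224]
tool_rot: [-0.0, 0.997, 0.071, 0.001]
contact_force: [-0.5, 0.3, 0.5]
gripper_width: 0.006
```

```bash
python3 -c "
from h import *
togo(.012,.06,.2,.0)"
```

```text
t 8.0 tcp [0.4656 0.0383 0.224 ] fix xy [-0.1748  0.0093] F [-0.5  0.3  0.5] grip 0.01
shift tool now [ 0.1868 -0.0507  0.0242] shift in final axes [ 0.1868 -0.0507  0.024 ] rotvec [-0.0001 -0.001   0.0001]
```

Call:
{"fn": "step_arm", "kwargs": {
  "moves": [
    [0.03, -0.01, 0, 0, 0, 0, 0],
    [0.04, -0.01, 0, 0, 0, 0, 0],
    [0.04, -0.01, 0, 0, 0, 0, 0],
    [0.04, -0.01, 0, 0, 0, 0, 0],
    [0.025, -0.007, 0, 0, 0, 0, 0],
    [0.012, -0.004, 0, 0, 0, 0, 0],
    [0, 0, 0.024, 0, 0, 0, 0],
    [0, 0, 0, 0, 0, 0, 0]
  ]
}}

```text
time: 8.8
tool_pos: [0.6417, 0.1146, 0.1972]
tool_rot: [-0.0, 0.997, 0.071, -0.002]
contact_force: [0.1, 0.7, -0.5]
gripper_width: 0.0
```

Call:
{"fn": "step_arm", "kwargs": {
  "moves": [
    [0, 0, 0.02, 0, 0, 0, 0],
    [0, 0, 0.015, 0, 0, 0, 0],
    [0, 0, 0, 0, 0, 0, 0],
    [0, 0, 0, 0, 0, 0, 0]
  ]
}}

```text
time: 9.2
tool_pos: [0.6434, 0.1147, 0.1654]
tool_rot: [-0.0, 0.997, 0.071, -0.0]
contact_force: [0.1, -0.1, -0.3]
gripper_width: -0.004
```

```bash
python3 -c "
from h import *
togo(.012,.06,.12,.0)
for f in ['top','scene']:
    p,d=grab(f,f+'4.png'); p=p[110:250,210:370,::-1] if f=='top' else p[150:310,260:430,::-1]
    cv2.imwrite('pics/'+f+'4z.png',cv2.resize(p,None,fx=3.5,fy=3.5,interpolation=cv2.INTER_CUBIC))"
```

```text
t 9.2 tcp [0.6434 0.1147 0.1654] fix xy [0.012  0.0596] F [ 0.1 -0.1 -0.3] grip -0.0
shift tool now [ 0.     -0.0004  0.0454] shift in final axes [ 0.     -0.0004  0.0454] rotvec [-0.0001  0.0002 -0.0009]
```

View pics/scene4z.png

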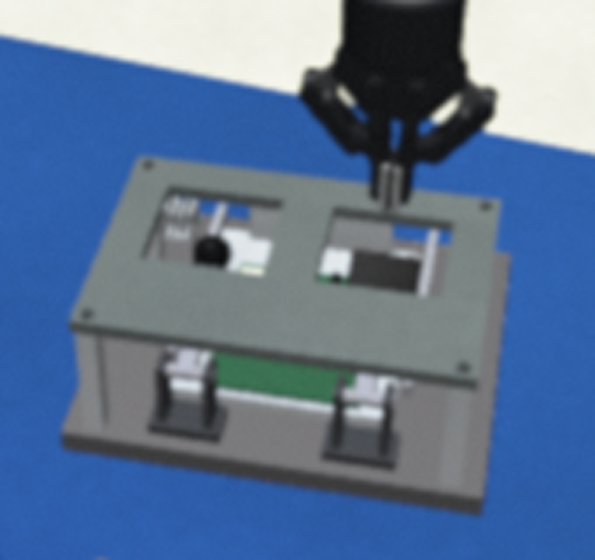

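View pics/top4z.png

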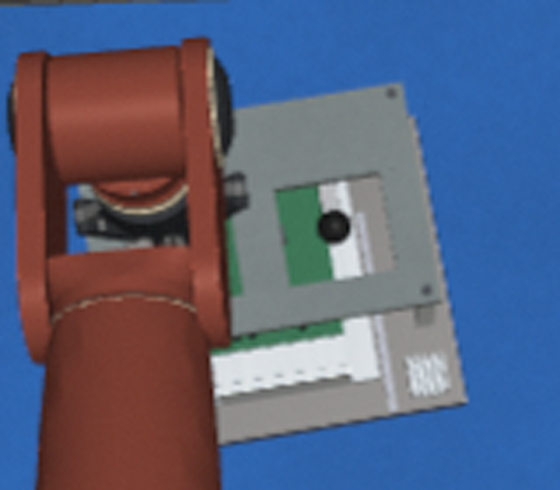

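The tips are centred over the left window (scene crop (390,205)), and the knuckles sit well above the tips. Descending.

Call:
{"fn": "step_arm", "kwargs": {
  "moves": [
    [0, 0, 0.01, 0, 0, 0, 0],
    [0, 0, 0.01, 0, 0, 0, 0],
    [0, 0, 0.01, 0, 0, 0, 0],
    [0, 0, 0.008, 0, 0, 0, 0],
    [0, 0, 0.005, 0, 0, 0, 0],
    [0, 0, 0.004, 0, 0, 0, 0],
    [0, 0, 0, 0, 0, 0, 0]
  ]
}}

```text
time: 10.0
tool_pos: [0.6435, 0.1149, 0.1174]
tool_rot: [-0.0, 0.997, 0.071, -0.001]
contact_force: [0.3, 0.8, 0.5]
gripper_width: -0.002
```

Call:
{"fn": "step_arm", "kwargs": {
  "moves": [
    [0, 0, 0.004, 0, 0, 0, 0],
    [0, 0, 0.004, 0, 0, 0, 0],
    [0, 0, 0.004, 0, 0, 0, 0],
    [0, 0, 0.004, 0, 0, 0, 0],
    [0, 0, 0, 0, 0, 0, 0]
  ]
}}

```text
time: 10.5
tool_pos: [0.6438, 0.1148, 0.1018]
tool_rot: [0.0, 0.997, 0.071, 0.0]
contact_force: [0.6, -0.7, 0.9]
gripper_width: -0.0
```

```bash
python3 -c "
from h import *
togo(.010,.06,.078,.0)
for f in ['scene']:
    p,d=grab(f,f+'5.png'); p=p[110:250,210:370,::-1] if f=='top' else p[150:310,260:430,::-1]
    cv2.imwrite('pics/'+f+'5z.png',cv2.resize(p,None,fx=3.5,fy=3.5,interpolation=cv2.INTER_CUBIC))"
```

```text
t 10.5 tcp [0.6438 0.1148 0.1018] fix xy [0.0124 0.0597] F [ 0.6 -0.7  0.9] grip -0.0
shift tool now [-0.0024 -0.0003  0.0238] shift in final axes [-0.0024 -0.0003  0.0238] rotvec [ 0.     -0.     -0.0007]
```

View pics/scene5z.png

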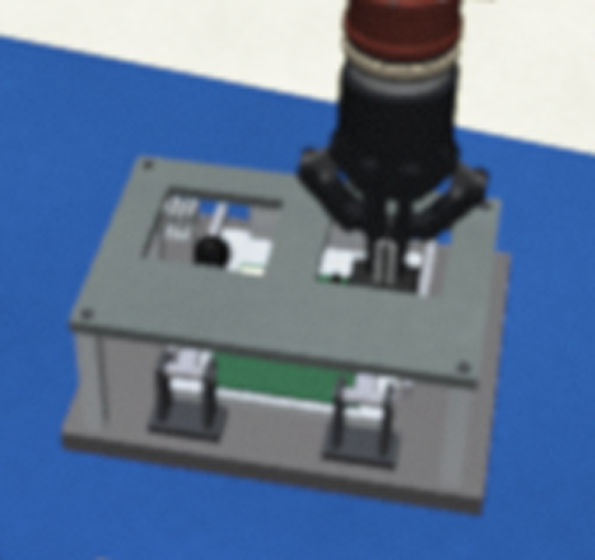

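Call:
{"fn": "step_arm", "kwargs": {
  "moves": [
    [-0.001, 0, 0.003, 0, 0, 0, 0],
    [-0.001, 0, 0.003, 0, 0, 0, 0],
    [0, 0, 0.003, 0, 0, 0, 0],
    [0, 0, 0.003, 0, 0, 0, 0],
    [0, 0, 0, 0, 0, 0, 0]
  ]
}}

```text
time: 11.05
tool_pos: [0.6414, 0.1145, 0.0894]
tool_rot: [0.0, 0.997, 0.071, -0.001]
contact_force: [-0.3, -0.4, 0.3]
gripper_width: -0.001
```

Call:
{"fn": "step_arm", "kwargs": {
  "moves": [
    [0, 0, 0.003, 0, 0, 0, 0],
    [0, 0, 0.003, 0, 0, 0, 0],
    [0, 0, 0.003, 0, 0, 0, 0],
    [0, 0, 0, 0, 0, 0, 0]
  ]
}}

```text
time: 11.45
tool_pos: [0.6416, 0.1146, 0.0805]
tool_rot: [-0.0, 0.997, 0.071, -0.0]
contact_force: [0.5, -0.6, 1.5]
gripper_width: -0.001
```

```bash
python3 -c "
from h import *
togo(.010,.06,.078,.0)
for f in ['scene']:
    p,d=grab(f,f+'6.png'); p=p[110:250,210:370,::-1] if f=='top' else p[150:310,260:430,::-1]
    cv2.imwrite('pics/'+f+'6z.png',cv2.resize(p,None,fx=3.5,fy=3.5,interpolation=cv2.INTER_CUBIC))"
```

```text
t 11.45 tcp [0.6416 0.1146 0.0805] fix xy [0.0102 0.0597] F [ 0.5 -0.6  1.5] grip -0.0
shift tool now [-0.0002 -0.0003  0.0025] shift in final axes [-0.0002 -0.0003  0.0025] rotvec [-0.0001  0.0004 -0.0007]
```

View pics/scene6z.png

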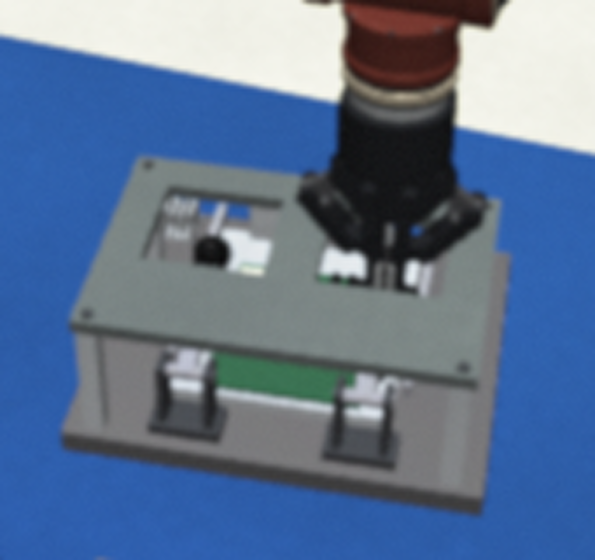

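```bash
python3 - <<'E'
from h import *
p,d=grab_frame('scene'); P,_=cloud('scene',d,np.ones(d.shape,bool))
R=np.array([[np.cos(A),-np.sin(A)],[np.sin(A),np.cos(A)]]); q=(P[:,:2]-F)@R
for lo in range(-20,150,8):
    m=(q[:,1]*1000>lo)&(q[:,1]*1000<lo+8)&(abs(q[:,0]-.01)<.045)&(P[:,2]>.128)
    if m.sum()>3: print(lo,m.sum(),np.percentile(P[m,2],[1,10]).round(3))
E
```

```text
-12 14 [0.355 0.357]
-4 97 [0.163 0.172]
4 239 [0.156 0.173]
12 302 [0.145 0.166]
20 343 [0.136 0.153]
28 368 [0.133 0.146]
36 388 [0.13  0.173]
44 395 [0.133 0.17 ]
52 415 [0.13  0.169]
60 403 [0.131 0.174]
68 424 [0.135 0.171]
76 419 [0.133 0.172]
84 420 [0.132 0.176]
92 340 [0.137 0.155]
100 242 [0.148 0.164]
108 269 [0.159 0.173]
116 190 [0.168 0.175]
124 22 [0.347 0.351]
```

Call:
{"fn": "step_arm", "kwargs": {
  "moves": [
    [0, 0, 0.002, 0, 0, 0, 0],
    [0, 0, 0.001, 0, 0, 0, 0],
    [0, 0, 0, 0, 0, 0, 0]
  ]
}}

```text
time: 11.85
tool_pos: [0.6418, 0.1146, 0.0782]
tool_rot: [-0.0, 0.997, 0.071, -0.0]
contact_force: [-0.8, -0.5, 0.8]
gripper_width: 0.0
```

Call:
{"fn": "step_arm", "kwargs": {
  "moves": [
    [0, 0, 0.001, 0, 0, 0, 0],
    [0, 0, 0.001, 0, 0, 0, 0],
    [0, 0, 0, 0, 0, 0, 0]
  ]
}}

```text
time: 12.15
tool_pos: [0.6419, 0.1146, 0.0779]
tool_rot: [0.0, 0.997, 0.071, -0.0]
contact_force: [-6.1, -0.7, 8.7]
gripper_width: -0.004
```

Call:
{"fn": "step_arm", "kwargs": {
  "moves": [
    [0, 0, 0.001, 0, 0, 0, 0],
    [0, 0, 0.0005, 0, 0, 0, 0],
    [0, 0, 0, 0, 0, 0, 0]
  ]
}}

```text
time: 12.45
tool_pos: [0.642, 0.1146, 0.0778]
tool_rot: [0.0, 0.997, 0.071, -0.0]
contact_force: [-8.5, -0.5, 14.9]
gripper_width: -0.001
```

Stopped at z = 0.078 with the force rising to 15 N, so the lever is on its stop. Retracting straight up.

Call:
{"fn": "step_arm", "kwargs": {
  "moves": [
    [0, 0, 0.001, 0, 0, 0, 0],
    [0, 0, 0, 0, 0, 0, 0]
  ]
}}

```text
time: 12.65
tool_pos: [0.642, 0.1146, 0.0778]
tool_rot: [0.0, 0.997, 0.071, -0.0]
contact_force: [-11.2, -1.3, 17.6]
gripper_width: -0.002
```

Call:
{"fn": "step_arm", "kwargs": {
  "moves": [
    [0, 0, -0.006, 0, 0, 0, 0],
    [0, 0, -0.01, 0, 0, 0, 0],
    [0, 0, -0.015, 0, 0, 0, 0],
    [0, 0, -0.02, 0, 0, 0, 0],
    [0, 0, -0.03, 0, 0, 0, 0],
    [0, 0, -0.04, 0, 0, 0, 0],
    [0, 0, -0.03, 0, 0, 0, 0],
    [0, 0, 0, 0, 0, 0, 0]
  ]
}}

```text
time: 13.45
tool_pos: [0.6451, 0.1148, 0.2327]
tool_rot: [0.0, 0.997, 0.071, 0.006]
contact_force: [1.3, 0.4, 0.7]
gripper_width: -0.006
```

Call:
{"fn": "step_arm", "kwargs": {
  "moves": [
    [-0.04, 0.02, 0, 0, 0, 0, 0],
    [-0.045, 0.045, 0, 0, 0, 0, 0],
    [-0.045, 0.045, 0, 0, 0, 0, 0],
    [-0.02, 0.045, 0, 0, 0, 0, 0],
    [0, 0.045, 0, 0, 0, 0, 0],
    [0, 0.045, 0, 0, 0, 0, 0],
    [0, 0.045, 0, 0, 0, 0, 0],
    [0, 0.02, 0, 0, 0, 0, 0]
  ]
}}

```text
time: 14.25
tool_pos: [0.5532, -0.1949, 0.2243]
tool_rot: [0.0, 0.998, 0.069, -0.0]
contact_force: [0.3, 0.6, -0.6]
gripper_width: -0.002
```

```bash
python3 - <<'E'
from h import *
togo(.010,.06,.078,.0)
R=np.array([[np.cos(A),-np.sin(A)],[np.sin(A),np.cos(A)]])
for n in ['top','scene']:
    p,d=grab(n,n+'7.png')
    for q in ['clamp_paddle','eject_knob','standoff','heatsink']:
        for r in cut_out(n,q)[:1]:
            P,_=cloud(n,d,np.array(r['mask'])); e=np.c_[(P[:,:2]-F)@R,P[:,2]]
            print(n,q,round(r['conf'],2),np.round(r['point']),np.percentile(e,[10,50,90],axis=0).round(3).tolist() if len(P) else '')
    P,_=cloud(n,d,np.ones(d.shape,bool)); q=(P[:,:2]-F)@R
    t=(q[:,0]<-.07)&(q[:,0]>-.16)&(abs(q[:,1])<.06)&(P[:,2]>.062)&(P[:,2]<.078)
    if t.any(): print('plate',np.percentile(q[t,0],[2,50,98]).round(4))
p=cv2.imread('pics/top7.png')[120:260,215:375]
cv2.imwrite('pics/top7z.png',cv2.resize(p,None,fx=4,fy=4,interpolation=cv2.INTER_CUBIC))
E
```

```text
t 14.25 tcp [ 0.5532 -0.1949  0.2243] fix xy [-0.1213 -0.2341] F [ 0.3  0.6 -0.6] grip -0.0
shift tool now [ 0.1302 -0.2946  0.1461] shift in final axes [ 0.1313 -0.2941  0.1463] rotvec [ 0.0004  0.0006 -0.0039]
top clamp_paddle 0.82 [263. 187.] [[-0.005, 0.042, 0.071], [0.012, 0.059, 0.076], [0.039, 0.073, 0.081]]
top eject_knob 0.48 [302. 171.] [[0.005, -0.065, 0.097], [0.016, -0.058, 0.111], [0.041, -0.051, 0.117]]
top standoff 0.5 [248. 230.] [[-0.113, 0.113, 0.049], [-0.107, 0.119, 0.058], [-0.099, 0.126, 0.063]]
plate [-0.0971 -0.0935 -0.0888]
scene clamp_paddle 0.61 [365. 260.] [[0.087, 0.054, 0.071], [0.098, 0.06, 0.074], [0.103, 0.066, 0.076]]
scene eject_knob 0.57 [317. 224.] [[0.018, -0.069, 0.074], [0.027, -0.06, 0.109], [0.101, -0.053, 0.116]]
scene standoff 0.52 [347. 256.] [[-0.089, -0.055, 0.028], [0.046, 0.01, 0.034], [0.08, 0.054, 0.056]]
plate [-0.0895 -0.0864 -0.0844]
```

View pics/top7.png

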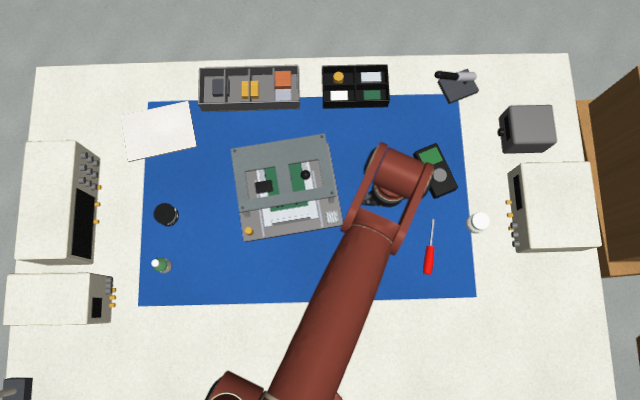

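View pics/top7z.png

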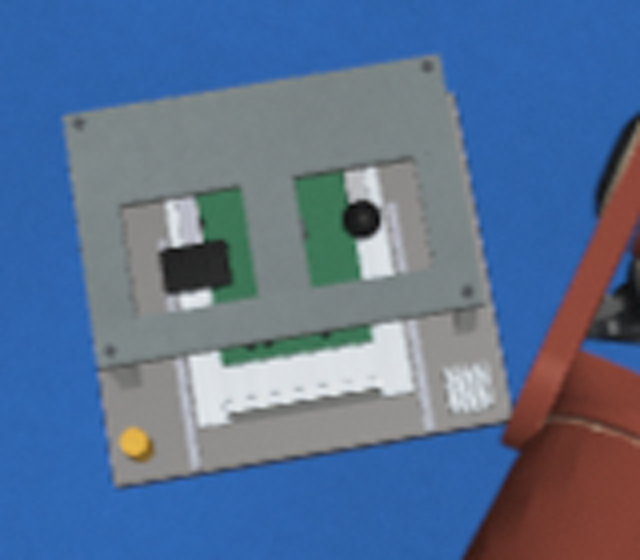

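The crop shows the paddle down at (197,266), about 76–78 mm above the bench. The ball at (361,219) is unmoved, the tray is home, and the standoff and heatsink are in place. Handing in.

```bash
python3 -c "
from h import *
print(job_done())"
```

```text
the job is handed in; nothing more can be done
None
```

I pushed the tray home first, then pressed the clamp lever all the way down through the left window. I handed the job in at about 14.5 s of the 42 s allowed, with the arm clear of everything.

- **Tray:** I pushed until the tool stopped moving and the force rose to about 21 N. After backing off, the top camera put the plate face at x ≈ -97 mm, against -95 mm for fully home. The scene camera saw the plate only partly and gave about -90 mm. I trusted the stop and the top camera.
- **Clamp lever:** the tool stopped at 78 mm above the bench while the force climbed to about 21 N, so the lever was on its stop. Afterwards the top camera read the paddle at about 76 mm, still down. In the last scene picture the network marked the lever's hinge instead of the paddle, so I ignored that reading.
- **Ejector lever:** the ball looked unmoved and still up, with a median height of about 110 mm both before and after.
- **Guard:** before the last few millimetres of the press, the gripper was at least 10 mm above the guard, and no contact showed in the forces.
- **Other items:** the standoff, heatsink and loose items look unmoved in the top pictures. The arm partly hid the multimeter in the last one, and I judged the heatsink by eye because the last network call did not find it.

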